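# Weigh a jar on the two-pan balance

### The job

The spice jar standing in one pan of the kitchen balance weighs 300 g. Stand the 200 g and the 100 g weight (the largest and the middle one of the three brass weights on the worktop) upright in the other, empty pan, so that the beam comes to rest level.

Things in the scene. Friction and masses are not known exactly. Their poses are not given: they have to be found in the camera images.
- weight_large: The 200 g weight, largest of three of the same shape: brass cylinder 48 mm in diameter, 34 mm high, with a 28 mm knob on top, 57 mm high in all. Origin: centre of its underside; z up. The weights stand upright on the worktop right of the balance in any order, centres at least 65 mm apart; the unlisted smallest (50 g, 25 mm in diameter, 31 mm high) is not needed.
- weight_medium: The 100 g weight, the middle one in size: brass cylinder 36 mm in diameter and 26 mm high with a 21 mm knob on top, 43 mm high in all, standing upright on the worktop. Origin: centre of its underside; z up.
- empty_pan (a point): Centre of the floor (upper face) of the empty pan, a round steel dish: flat floor 130 mm across, rim 6 mm above it, 150 mm across. z up; y runs along the beam to the other pan, centre 260 mm away along +y, with the jar (81 mm wide and high). Floor 126 mm above the worktop at the start, 110 mm when level. A linkage keeps the pans horizontal; where in the pan a weight stands does not matter.
- beam (a joint): Tilt of the balance beam in rad: 0 level, +0.12 (a stop) jar side down, empty pan up; -0.12 (a stop) the reverse. Starts at +0.12, stays there with one weight in the pan, settles at 0 within 2 s once 300 g are in it, the weight pan sinking 16 mm; 50 g too much or too little carries it to a stop. The balance is fixed to the worktop.
Things that resemble listed ones, but are neither listed nor needed, are in the scene too. Leave any turquoise look-alike of the weight_medium alone.

How it is judged:
At the end, for the whole second after the job is handed in: The 200 g and the 100 g weight both stand upright (within 10 degrees) and at rest on the floor of the pan that was empty (origins within 65 mm of its centre and 8 mm of its floor), and the beam is at rest and level within 0.035 rad (2 degrees) (horizontal distance between each of weight_large, weight_medium and empty_pan below 0.065 m and z of weight_large in the frame of empty_pan between -0.008 and 0.008 m and angle between each of weight_large, weight_medium's own z axis and vertical below 0.17 rad and z of weight_medium in the frame of empty_pan between -0.008 and 0.008 m and value of joint beam between -0.035 and 0.035 rad and velocity of joint beam between -0.05 and 0.05 rad/s and linear speed of each of weight_large, weight_medium below 0.02 m/s); the robot touches nothing.
It also fails if it takes over 69 s, if anything falls off the work surface, if the arm or the gripper's body presses on something with over 40 N, if the wrist force passes 120 N, or if a joint passes its speed limit or range.

### The arm

A 6-joint arm with a two-finger parallel gripper is mounted at the origin on a cart in front of the work surface, level with it; the furniture and walls round the work are solid. World frame = base frame: x ahead of the robot, y to its left, z up, the work surface at z = 0. Lengths are in m, angles in rad, forces in N, time in s.
With the tool pointing down it reaches from about 0.3 to 0.95 m from the base axis. Payload 3.1 kg.
Tool frame: the origin (TCP) lies at the very end of the fingers, on their centre line; the grasp point (between the pads) lies r.hold_point_z behind it (r.hold_point_z is the distance from the TCP to the grasp point, in m); z points along the fingers, y is the line along which they close (so a half turn about z gives the same grasp; the last joint's range is limited). The gripper opens to 85 mm and grips with 20 to 120 N. Pads are 22 mm wide; open, the fingers measure 114 mm over their backs; the gripper's body (76 mm by 85 mm) begins 54 mm behind the grasp point. The pads swing forward as they close: fully open they stand 13 mm farther back than shut.
Start: joints at [1.153, 0.308, 1.634, -0, 1.2, -0.07], TCP at [0.213, 0.588, 0.231] pointing down, gripper open.
Joint ranges: [-3.06, 3.06], [-0.79, 1.96], [0.05, 2.63], [-1.19, 4.34], [0.05, 2.64], [-2.94, 2.94]. Speed limits (rad/s): [2.79, 2.79, 3.14, 3.14, 3.14, 3.14].

### API

Orientations are given as a rotation vector (axis times angle).
In Python, from station import r, imaging gives the robot as it stands.
- The arm moves only by the tool send_rows, never from a script. Its argument "steps" is a list of rows, each a list of 2 entries, a list of its own where there are three numbers: the shift along the tool's x, y, z in mm, then the turn about the tool's z in rad. A call has 1 to 20 rows; each row shifts and turns the commanded pose from where the row before left it, along the tool's axes as they then stand; what a row does not reach is not made up. A row lasts 1/12 s, in which the tool goes at most 41.7 mm and 7.16 degrees, less where a joint would pass 70% of its speed; a pose out of reach is approached as far as the arm can. A call is refused whole if a number of a shift passes 41.7 or a number of a turn 0.125, either way. A call with a gripper value outside its range is refused whole. "fingers" is the finger opening in mm, from 0 to 85.4, set as the call begins (left out, the last holds). The fingers move at their own pace and stop on an object; "squeeze" is the grip in N (left out, the last holds). Time passes only in rows, so rows that do not move let the fingers close. It gives the time, the measured TCP pose, the force, the opening and the grip force at its end, in the units of the state.
- r.get_state(): the state, without advancing time (a new reading comes with each control period).
- imaging.snapshot(name): name is "scene" or "top" or "wrist"; returns a dict with "frame" (420x560x3 uint8, red, green, blue), "K" (3x3 intrinsics, pixels), "k1" (the pictures are not rectified: a ray, as slopes to the right and down, at radius r is drawn at 1 + k1 r^2 times it, then the intrinsics apply), "extrinsics" (4x4, takes a point from camera to world coordinates). Camera axes: x right, y down, z forward; pixel columns grow to the right and rows downward; lengths in m; the calibration is good to about 2 mm. A picture is of the moment at which its call begins. There is no depth.
- r.finish_job(): hands the job in; it is judged then, once.
The state is a dict: "time_s": time; "joint_positions": joint angles; "joint_vel": joint speeds; "joint_torque": joint torques, N m; "tool_pos": TCP position; "eef_rot": TCP orientation; "ft_force": force on the tool from outside, world axes, zero at the start; "ft_torque": the same for the moment, N m; "grip_width": finger opening in m; "grasp_force": force on a finger pad.
Only numpy, scipy, OpenCV 4.12 (cv2) and the standard library are available. Lean on these libraries where they do the work, as an engineer would, in place of code of your own. Each camera call takes 0.05 s, during which the arm holds its last target. There are 200 camera calls.

## Working session

There is one attempt and no reset: what is moved stays moved. The work goes in short steps, Python scripts to look and compute and a tool call to move; the robot and the scene stay as the last step left them, time stands still between calls to the robot, and variables do not carry over. Pictures are saved under pics/ and viewed, at most 10 in all, crops included, and the job is handed in when it is done.

Besides the shell and the picture viewer there is one more tool, called after "Call:" as a command line: name --argument value ..., lists and objects as JSON in quotes. send_rows: Moves the arm, as the interface text tells. Its arguments: {"type":"object","properties":{"steps":{"type":"array"},"fingers":{"type":"number"},"squeeze":{"type":"number"}},"required":["steps"]}

```bash
mkdir -p pics
cat > h.py <<'E'
import numpy as np, cv2
from station import r, imaging
def ray(s,u,v):
    K=s["K"];d=np.array([(u-K[0,2])/K[0,0],(v-K[1,2])/K[1,1]]);p=d.copy()
    for _ in range(20): p=d/(1+s["k1"]*(p@p))
    E=np.array(s["extrinsics"]);return E[:3,3],E[:3,:3]@np.array([p[0],p[1],1])
def onz(s,u,v,z):
    o,d=ray(s,u,v);return o+d*(z-o[2])/d[2]
def snap(n,f):
    s=imaging.snapshot(n);s={k:(np.array(v) if not np.isscalar(v) else v) for k,v in s.items()}
    cv2.imwrite('pics/'+f,s["frame"][:,:,::-1]);np.savez('pics/'+f[:-4]+'.npz',**s);return s
E
python3 - <<'E'
from h import *
a=snap("scene","s1.png");b=snap("top","t1.png")
cv2.imwrite("pics/both.png",cv2.resize(np.vstack([a["frame"],b["frame"]])[:,:,::-1],(400,600)) )
for s in(a,b):print(s["extrinsics"].round(3).tolist(),s["K"][0,0],s["k1"])
print(r.hold_point_z,r.get_state())
E
```

```text
[[0.613, -0.531, 0.585, -0.194], [-0.79, -0.428, 0.44, -0.572], [0.017, -0.732, -0.682, 0.929], [0.0, 0.0, 0.0, 1.0]] 525.4636990456053 0.0576569216029184
[[0.025, -0.994, 0.103, 0.374], [-1.0, -0.024, 0.016, -0.054], [-0.014, -0.103, -0.995, 1.45], [0.0, 0.0, 0.0, 1.0]] 537.1843466385677 -0.1603723740117058
0.0187 {'time_s': 0.1, 'joint_positions': array([ 1.15329505e+00,  3.08953596e-01,  1.63503546e+00, -8.67955091e-06,
        1.19972324e+00, -6.97043268e-02]), 'joint_vel': array([ 0.00140449, -0.00158276, -0.00161189, -0.00166286, -0.00117066,
        0.00073212]), 'joint_torque': array([-1.17325540e-04, -4.16400969e+01, -2.77648222e+01, -9.54867050e-05,
        3.85355772e-03,  1.25505119e-05]), 'tool_pos': array([0.2127461 , 0.58688739, 0.23015106]), 'eef_rot': array([-0.54347655, -3.09371369,  0.00323377]), 'ft_force': array([-0.00175836, -0.3240984 , -0.03214031]), 'ft_torque': array([-0.03503338, -0.01564365, -0.00204905]), 'grasp_force': 0.0, 'grip_width': 0.08575276037409542}
```

View pics/t1.png

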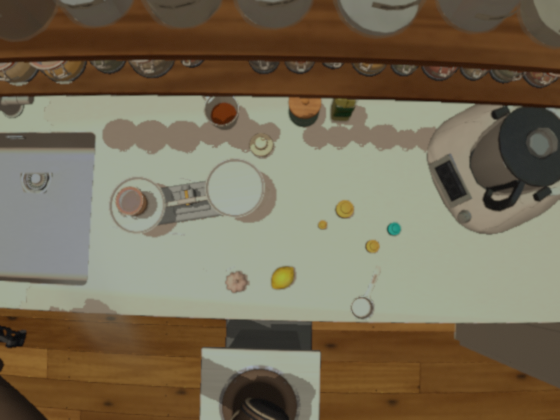

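View pics/s1.png

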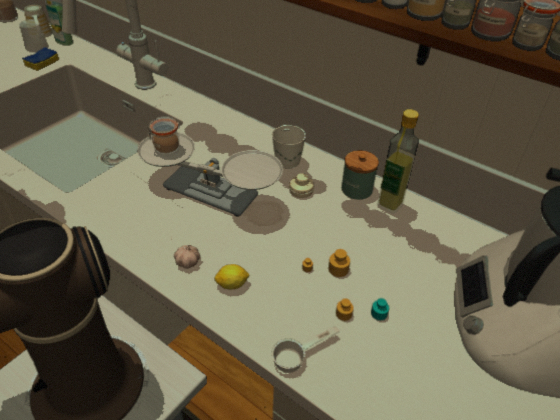

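The top view shows the large weight at (345,209), the small one at (322,225), the medium at (372,246), the turquoise look-alike at (394,229) and the empty pan at (236,188). In the scene view the large is at (340,262), the medium at (345,308) and the pan at (252,170).

```bash
cat > m.py <<'E'
from h import *
L=lambda f:dict(np.load('pics/'+f))
def blobs(s,n=6,mn=40):
    h=cv2.cvtColor(s["frame"],cv2.COLOR_RGB2HSV)
    m=cv2.inRange(h,(10,110,60),(32,255,255))
    N,_,st,c=cv2.connectedComponentsWithStats(m)
    return [(c[i].round(1),st[i]) for i in range(1,N) if st[i,4]>mn]
def tri(rs):
    A=0;b=0
    for o,d in rs:
        d=d/np.linalg.norm(d);P=np.eye(3)-np.outer(d,d);A=A+P;b=b+P@o
    p=np.linalg.solve(A,b);return p,[np.linalg.norm(np.cross(p-o,d/np.linalg.norm(d))) for o,d in rs]
E
python3 - <<'E'
from m import *
a=L("s1.npz");b=L("t1.npz")
B={}
for n,s,reg in(("s",a,(280,240,370,330)),("t",b,(300,190,390,260))):
    for c,st in blobs(s):
        if reg[0]<c[0]<reg[2] and reg[1]<c[1]<reg[3]: print(n,c,st); B.setdefault(n,[]).append(c)
for c in B["s"]:
    for e in B["t"]:
        p,q=tri([ray(a,*c),ray(b,*e)])
        if max(q)<.01: print(c,e,p.round(4),np.round(q,4))
# pan: ellipse in top view
for nm,s,(x0,y0,x1,y1) in(("t",b,(195,150,275,225)),("s",a,(215,140,290,195))):
    g=cv2.cvtColor(s["frame"],cv2.COLOR_RGB2GRAY)[y0:y1,x0:x1]
    cv2.imwrite(f"pics/pan_{nm}.png",cv2.resize(g,None,fx=5,fy=5))
    if nm=="t":
        for th in cv2.HoughCircles(cv2.GaussianBlur(g,(3,3),0),cv2.HOUGH_GRADIENT,1,10,param1=80,param2=12,minRadius=22,maxRadius=34)[0][:4]:
            u,v=th[0]+x0,th[1]+y0;print(u,v,th[2],onz(b,u,v,.132).round(4),onz(b,u+th[2],v,.132)-onz(b,u,v,.132))
E
python3 -c "
import cv2,numpy as np
a=cv2.imread('pics/pan_t.png');b=cv2.imread('pics/pan_s.png');h=375;b=cv2.copyMakeBorder(b,0,h-b.shape[0],0,0,0)
cv2.imwrite('pics/pan.png',np.hstack([a,b]))"
```

```text
s [339. 263.] [329 249  21  28 479]
s [307.3 264.7] [302 258  11  14 120]
s [344.3 309.4] [336 298  18  23 306]
t [344.4 208.8] [336 200  18  18 242]
t [322.3 224.4] [319 221   8   8  54]
t [372.1 245.7] [366 240  13  12 129]
[339. 263.] [344.4 208.8] [ 0.5285 -0.2141  0.0205] [0.0012 0.0012]
[339. 263.] [372.1 245.7] [ 0.4252 -0.2667  0.1517] [0.0004 0.0004]
[307.3 264.7] [322.3 224.4] [ 0.486  -0.1562  0.0109] [0.0013 0.0013]
[344.3 309.4] [344.4 208.8] [ 0.5489 -0.2356 -0.1591] [0.0029 0.0029]
[344.3 309.4] [372.1 245.7] [ 0.4315 -0.2904  0.0146] [0.0009 0.0009]
233.5 186.5 27.8 [0.5648 0.0751 0.132 ] [ 0.00157015 -0.06908305  0.        ]
248.5 196.5 26.4 [0.5407 0.037  0.132 ] [ 0.00153669 -0.06534593  0.        ]
```

View pics/pan.png

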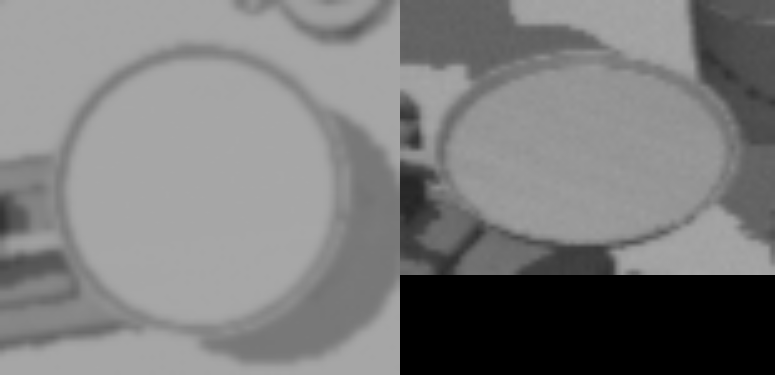

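```bash
cat >> m.py <<'E'
from scipy.spatial.transform import Rotation as Ro
def delta(t):
    s=r.get_state();R=Ro.from_rotvec(s["eef_rot"]).as_matrix();return ((R.T@(np.array(t)-s["tool_pos"]))*1000).round(1)
E
python3 - <<'E'
from m import *
a=L("s1.npz");b=L("t1.npz")
p,q=tri([ray(a,252.7,169.7),ray(b,235.4,188)]);print("pan",p,q,onz(b,235.4,188,.132),onz(a,252.7,169.7,.132))
p=tri([ray(a,380,309),ray(b,394,229)])[0];print("turq",p)
print(delta([.5285,-.214,.16]))
print(Ro.from_rotvec(r.get_state()["eef_rot"]).as_matrix().round(3).tolist())
E
```

```text
pan [0.56320647 0.06918969 0.1271724 ] [np.float64(0.0020063442136827115), np.float64(0.0020063442136827093)] [0.56119282 0.07024114 0.132     ] [0.56000862 0.06386975 0.132     ]
turq [ 0.47751039 -0.34909901  0.01716361]
[-569.8 -645.2   71.4]
[[-0.94, 0.341, -0.001], [0.341, 0.94, -0.002], [0.0, -0.002, -1.0]]
```

Call:
send_rows --steps '[[[-27, -31, 3], 0], [[-27, -31, 3], 0], [[-27, -31, 3], 0], [[-27, -31, 3], 0], [[-27, -31, 3], 0], [[-27, -31, 3], 0], [[-27, -31, 3], 0], [[-27, -31, 3], 0], [[-27, -31, 3], 0], [[-27, -31, 3], 0], [[-27, -31, 3], 0], [[-27, -31, 3], 0], [[-27, -31, 3], 0], [[-27, -31, 3], 0], [[-27, -31, 3], 0], [[-27, -31, 3], 0], [[-27, -31, 3], 0], [[-27, -31, 3], 0], [[0, 0, 0], 0], [[0, 0, 0], 0]]' --fingers 85 --squeeze 40

```text
time_s: 1.77
tool_pos: [0.4797, -0.1045, 0.1767]
eef_rot: [-0.55, -3.092, -0.0]
ft_force: [-0.1, 0.6, -0.0]
grip_width: 0.085
grasp_force: 0.0
```

Run:
```python
from m import *
s=snap("wrist","w1.png");st=r.get_state();print(st["time_s"],st["tool_pos"],st["eef_rot"],s["extrinsics"].round(3).tolist())
for c,b in blobs(s,mn=150):print(c,b,onz(s,*c,.03).round(4),onz(s,*c,.02).round(4))
print(delta([.5285,-.214,.16]))
```

```text
1.8167 [ 0.47905085 -0.10300283  0.176571  ] [-5.46736215e-01 -3.09151329e+00 -1.19934570e-03] [[0.344, 0.897, 0.276, 0.408], [0.939, -0.329, -0.101, -0.079], [0.0, 0.294, -0.956, 0.319], [0.0, 0.0, 0.0, 1.0]]
[282.8  31.1] [ 249    0   71   73 4138] [ 0.3486 -0.0556  0.03  ] [ 0.3465 -0.0548  0.02  ]
[ 90.8 213.5] [  66  194   50   39 1465] [ 0.4312 -0.2812  0.03  ] [ 0.432  -0.2882  0.02  ]
[236.5 216.7] [224 203  26  28 553] [ 0.4822 -0.1512  0.03  ] [ 0.4848 -0.1537  0.02  ]
[203.1 272.9] [ 178  247   48   58 1824] [ 0.5257 -0.2057  0.03  ] [ 0.5297 -0.21    0.02  ]
[-84.6 -87.3  16.4]
```

View pics/w1.png

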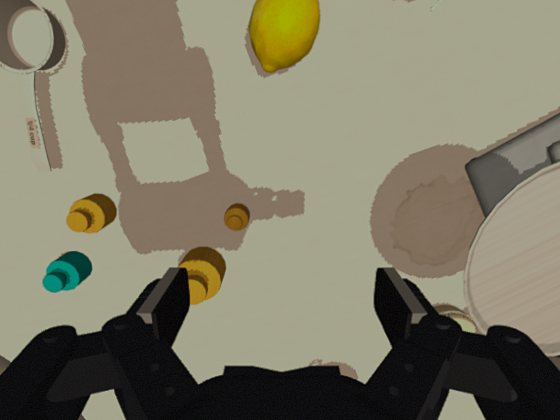

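The view agrees: large (203,273), medium (91,214), small (236,217), turquoise (65,270). I'll go down on the large weight.

Call:
send_rows --steps '[[[-21, -22, 0], 0], [[-21, -22, 0], 0], [[-21, -22, 0], 0], [[-22, -20.5, 0], 0], [[0, 0, 20], 0], [[0, 0, 25], 0], [[0, 0, 25], 0], [[0, 0, 25], 0], [[0, 0, 20], 0], [[0, 0, 0], 0], [[0, 0, 0], 0]]'

```text
time_s: 2.73
tool_pos: [0.5288, -0.2106, 0.0612]
eef_rot: [-0.54, -3.091, -0.002]
ft_force: [0.6, -0.3, -0.1]
grip_width: 0.0846
grasp_force: 0.0
```

Run:
```python
from m import *
s=snap("wrist","w2.png");print(r.get_state()["tool_pos"])
for c,b in blobs(s,mn=150):print(c,b,onz(s,*c,.03).round(4),onz(s,*c,.057).round(4))
print(delta([.529,-.213,.008]))
```

```text
[ 0.5303237  -0.21156559  0.06271678]
[ 92.4 137.5] [  47  106   90   66 4496] [ 0.4342 -0.2845  0.03  ] [ 0.4378 -0.2691  0.057 ]
[344.5 147.2] [ 322  127   46   43 1532] [ 0.485  -0.1593  0.03  ] [ 0.4807 -0.1634  0.057 ]
[276.7 248.5] [ 236  203   82   93 5794] [ 0.5279 -0.2136  0.03  ] [ 0.5169 -0.2092  0.057 ]
[ 0.7 -1.8 54.7]
```

View pics/w2.png

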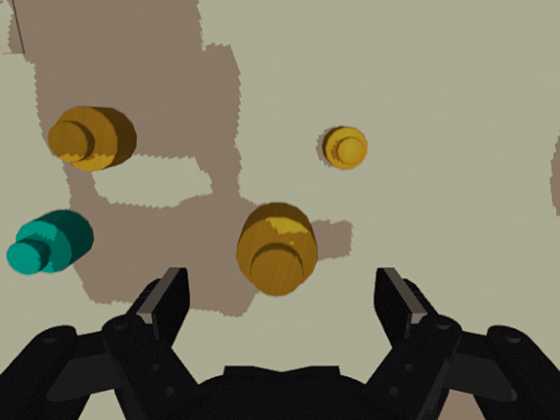

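The large weight (277,249) lies between the fingers. Descend, grip and lift.

Call:
send_rows --steps '[[[0, -1, 18], 0], [[0, 0, 18], 0], [[0, 0, 17], 0], [[0, 0, 0], 0], [[0, 0, 0], 0], [[0, 0, 0], 0]]'

```text
time_s: 3.28
tool_pos: [0.5315, -0.2143, 0.0113]
eef_rot: [0.542, 3.091, -0.001]
ft_force: [-0.2, -0.2, -0.2]
grip_width: 0.0852
grasp_force: 0.0
```

Call:
send_rows --steps '[[[0, 0, 0], 0], [[0, 0, 0], 0], [[0, 0, 0], 0], [[0, 0, 0], 0], [[0, 0, 0], 0], [[0, 0, 0], 0], [[0, 0, 0], 0], [[0, 0, 0], 0], [[0, 0, 0], 0], [[0, 0, 0], 0]]' --fingers 30 --squeeze 40

```text
time_s: 4.12
tool_pos: [0.5308, -0.2142, 0.0107]
eef_rot: [0.543, 3.093, -0.0]
ft_force: [-0.3, 1.1, 6.4]
grip_width: 0.046
grasp_force: 40.7
```

Call:
send_rows --steps '[[[0, 0, -15], 0], [[0, 0, -30], 0], [[0, 0, -35], 0], [[0, 0, -35], 0], [[0, 0, -35], 0], [[0, 0, -25], 0], [[0, 0, 0], 0], [[0, 0, 0], 0]]'

```text
time_s: 4.78
tool_pos: [0.5308, -0.2144, 0.1859]
eef_rot: [0.543, 3.091, -0.002]
ft_force: [-1.0, 0.2, -2.1]
grip_width: 0.0459
grasp_force: 41.9
```

Run:
```python
from m import *
st=r.get_state();print(st["tool_pos"],st["grip_width"],st["ft_force"],delta([.586,.060,.137]))
```

```text
[ 0.53079881 -0.21440785  0.18591905] 0.045926139572458294 [-1.01334275  0.18634328 -2.11925186] [ 41.8 276.8  48.6]
```

Call:
send_rows --steps '[[[2, 14, 0], 0], [[4, 28, 0], 0], [[5, 32, 0], 0], [[5, 32, 0], 0], [[5, 32, 0], 0], [[5, 32, 0], 0], [[5, 32, 0], 0], [[5, 32, 0], 0], [[4, 28, 0], 0], [[2, 15, 0], 0], [[0, 0, 10], 0], [[0, 0, 15], 0], [[0, 0, 10], 0], [[0, 0, 5], 0], [[0, 0, 0], 0], [[0, 0, 0], 0], [[0, 0, 0], 0]]'

```text
time_s: 6.2
tool_pos: [0.5851, 0.0604, 0.1445]
eef_rot: [0.545, 3.093, 0.0]
ft_force: [-0.3, -0.7, -2.1]
grip_width: 0.0461
grasp_force: 41.9
```

Run:
```python
from m import *
s=snap("scene","s2.png");st=r.get_state();print(st["tool_pos"],st["ft_force"],delta([.586,.060,.137]))
cv2.imwrite("pics/s2c.png",cv2.resize(s["frame"][60:260,130:370,::-1],None,fx=3,fy=3))
```

```text
[0.58541939 0.0604316  0.14496794] [ 0.6149266   0.26382532 -2.58232753] [-0.7 -0.2  8. ]
```

View pics/s2c.png

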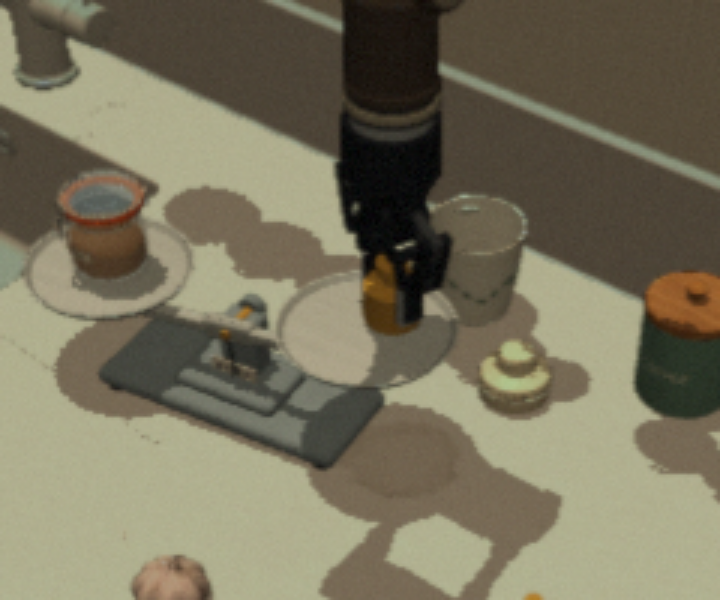

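The weight (390,310 in the crop) hangs just over the pan floor, inside the rim. Lower it gently.

Call:
send_rows --steps '[[[0, 0, 3], 0], [[0, 0, 3], 0], [[0, 0, 2], 0], [[0, 0, 0.5], 0], [[0, 0, 0], 0], [[0, 0, 0], 0], [[0, 0, 0], 0], [[0, 0, 0], 0]]'

```text
time_s: 6.92
tool_pos: [0.5848, 0.0607, 0.1361]
eef_rot: [0.543, 3.094, -0.0]
ft_force: [-0.3, -1.0, 0.5]
grip_width: 0.0459
grasp_force: 42.2
```

Call:
send_rows --steps '[[[0, 0, 0], 0], [[0, 0, 0], 0], [[0, 0, 0], 0], [[0, 0, 0], 0], [[0, 0, 0], 0], [[0, 0, 0], 0]]' --fingers 62

```text
time_s: 7.42
tool_pos: [0.5849, 0.0609, 0.1358]
eef_rot: [0.543, 3.094, 0.0]
ft_force: [0.3, 0.3, -0.2]
grip_width: 0.0617
grasp_force: 0.0
```

Call:
send_rows --steps '[[[0, 0, -8], 0], [[0, 0, -20], 0], [[0, 0, -30], 0], [[0, 0, -30], 0], [[0, 0, -12], 0], [[0, 0, 0], 0], [[0, 0, 0], 0]]'

```text
time_s: 8.0
tool_pos: [0.585, 0.0608, 0.2363]
eef_rot: [0.543, 3.093, 0.0]
ft_force: [-0.6, -0.2, -0.3]
grip_width: 0.062
grasp_force: 0.0
```

Run:
```python
from m import *
st=r.get_state();print(st["tool_pos"],st["ft_force"],delta([.432,-.2895,.10]))
s=snap("wrist","w3.png")
for c,b in blobs(s,mn=150):print(c,b,onz(s,*c,.15).round(4))
```

```text
[0.58500116 0.06084628 0.23625464] [-0.61319789 -0.18215355 -0.34842027] [  24.6 -381.6  136. ]
[87.2 13.9] [  54    0   65   36 1668] [ 0.4134 -0.0094  0.15  ]
[548.9  26.5] [ 535    0   25   59 1162] [0.5206 0.2692 0.15  ]
[416.9 110. ] [408  97  19  26 245] [0.5431 0.1744 0.15  ]
[ 77.4 165.5] [ 62 155  31  22 522] [ 0.497  -0.0646  0.15  ]
[280.8 215.5] [ 249  181   65   69 3517] [0.5828 0.0608 0.15  ]
[149.3 393.7] [130 372  33  48 684] [ 0.7043 -0.1125  0.15  ]
```

View pics/w3.png

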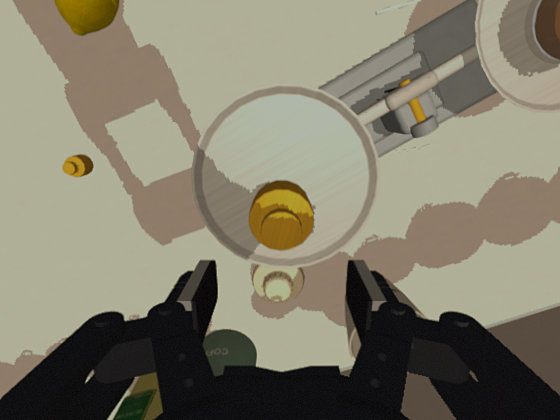

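The large weight stands upright in the pan at (281,215), and the pan's centre is near (287,176). Now the medium weight.

Call:
send_rows --steps '[[[1, -15, 0], 0], [[2, -28, 0], 0], [[2, -34, 0], 0], [[2, -34, 0], 0], [[2, -34, 0], 0], [[2, -34, 0], 0], [[2, -34, 0], 0], [[2, -34, 0], 0], [[2, -34, 10], 0], [[2, -34, 25], 0], [[2, -30, 30], 0], [[2, -22, 35], 0], [[1.6, -14.6, 26], 0], [[0, 0, 10], 0], [[0, 0, 0], 0], [[0, 0, 0], 0], [[0, 0, 0], 0]]'

```text
time_s: 9.47
tool_pos: [0.4329, -0.2885, 0.1016]
eef_rot: [0.542, 3.093, -0.001]
ft_force: [0.2, -1.3, 0.5]
grip_width: 0.0622
grasp_force: 0.0
```

Run:
```python
from m import *
q=dict(np.load("pics/w3.npz"));print("pan",onz(q,287,176,.132))
s=snap("wrist","w4.png");st=r.get_state();print(st["tool_pos"],st["ft_force"])
for c,b in blobs(s,mn=150):print(c,b,onz(s,*c,.02).round(4),onz(s,*c,.025).round(4))
print(delta([.432,-.2895,.005]))
```

```text
pan [0.55953427 0.07436641 0.132     ]
[ 0.4334283  -0.28870035  0.10220678] [ 0.17180378 -0.1105005   0.0979431 ]
[7.8 3.7] [  0   0  24  12 156] [ 0.2395 -0.4019  0.02  ] [ 0.2422 -0.3988  0.025 ]
[554.2   8.4] [546   0  14  26 210] [ 0.3587 -0.0793  0.02  ] [ 0.3587 -0.0834  0.025 ]
[278.8 219.2] [ 255  193   49   53 2050] [ 0.4314 -0.2904  0.02  ] [ 0.4298 -0.2898  0.025 ]
[465.9 224.7] [ 444  207   45   36 1189] [ 0.4831 -0.1602  0.02  ] [ 0.4804 -0.1625  0.025 ]
[ 1.3 -1.2 97.2]
```

View pics/w4.png

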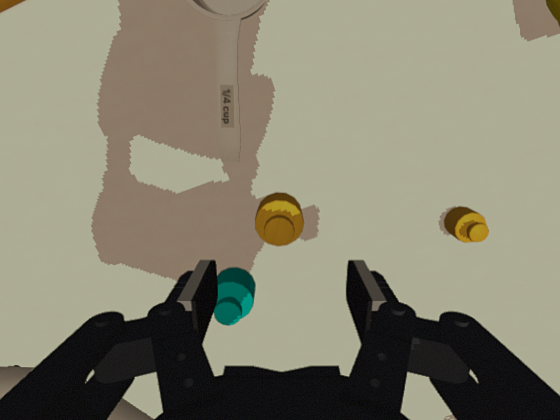

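The medium weight (279,219) is centred; the turquoise one (233,295) is clear of the fingers. Grip it and lift.

Call:
send_rows --steps '[[[1, -1, 20], 0], [[0, 0, 25], 0], [[0, 0, 25], 0], [[0, 0, 17], 0], [[0, 0, 10], 0], [[0, 0, 0], 0], [[0, 0, 0], 0], [[0, 0, 0], 0]]'

```text
time_s: 10.18
tool_pos: [0.4323, -0.29, 0.0053]
eef_rot: [0.542, 3.091, -0.003]
ft_force: [0.4, -0.8, 1.2]
grip_width: 0.0618
grasp_force: 0.0
```

Call:
send_rows --steps '[[[0, 0, 0], 0], [[0, 0, 0], 0], [[0, 0, 0], 0], [[0, 0, 0], 0], [[0, 0, 0], 0], [[0, 0, 0], 0], [[0, 0, 0], 0], [[0, 0, 0], 0]]' --fingers 20 --squeeze 35

```text
time_s: 10.85
tool_pos: [0.4318, -0.29, 0.0052]
eef_rot: [0.543, 3.092, -0.002]
ft_force: [-0.4, 0.1, 6.1]
grip_width: 0.0342
grasp_force: 34.8
```

Call:
send_rows --steps '[[[0, 0, -15], 0], [[0, 0, -30], 0], [[0, 0, -35], 0], [[0, 0, -35], 0], [[0, 0, -35], 0], [[0, 0, -30], 0], [[0, 0, -15], 0], [[0, 0, 0], 0], [[0, 0, 0], 0]]'

```text
time_s: 11.6
tool_pos: [0.431, -0.2894, 0.1995]
eef_rot: [0.543, 3.092, -0.002]
ft_force: [-0.4, 0.8, -1.8]
grip_width: 0.0341
grasp_force: 35.4
```

Run:
```python
from m import *
st=r.get_state();print(st["tool_pos"],st["ft_force"],st["grip_width"],delta([.533,.081,.131]))
```

```text
[ 0.43099656 -0.28944375  0.19946574] [-0.39862295  0.84213794 -1.82167953] 0.03410105486578893 [ 30.5 383.1  68.1]
```

Call:
send_rows --steps '[[[1, 15, 0], 0], [[2, 28, 0], 0], [[3, 34, 0], 0], [[3, 34, 0], 0], [[3, 34, 0], 0], [[3, 34, 0], 0], [[3, 34, 0], 0], [[3, 34, 0], 0], [[3, 34, 0], 0], [[2.5, 34, 0], 0], [[2, 30, 0], 0], [[1, 22, 0], 0], [[0, 16, 0], 0], [[0, 0, 10], 0], [[0, 0, 20], 0], [[0, 0, 18], 0], [[0, 0, 10], 0], [[0, 0, 0], 0], [[0, 0, 0], 0]]'

```text
time_s: 13.18
tool_pos: [0.5319, 0.0802, 0.1388]
eef_rot: [-0.544, -3.09, 0.002]
ft_force: [-0.4, 0.1, -0.1]
grip_width: 0.0342
grasp_force: 35.4
```

Call:
send_rows --steps '[[[0, 0, 3], 0], [[0, 0, 3], 0], [[0, 0, 2], 0], [[0, 0, 2], 0], [[0, 0, 1], 0], [[0, 0, 0], 0], [[0, 0, 0], 0], [[0, 0, 0], 0]]'

```text
time_s: 13.85
tool_pos: [0.5337, 0.0809, 0.13]
eef_rot: [0.543, 3.094, -0.0]
ft_force: [-0.5, 0.2, -0.1]
grip_width: 0.0342
grasp_force: 35.5
```

Call:
send_rows --steps '[[[0, 0, 2], 0], [[0, 0, 1], 0], [[0, 0, 1], 0], [[0, 0, 1], 0], [[0, 0, 1], 0], [[0, 0, 1], 0], [[0, 0, 1], 0], [[0, 0, 1], 0], [[0, 0, 1], 0], [[0, 0, 1], 0], [[0, 0, 1], 0], [[0, 0, 1], 0], [[0, 0, 0], 0], [[0, 0, 0], 0], [[0, 0, 0], 0], [[0, 0, 0], 0]]'

```text
time_s: 15.18
tool_pos: [0.5334, 0.081, 0.1166]
eef_rot: [-0.544, -3.094, 0.0]
ft_force: [-0.8, 0.0, 0.1]
grip_width: 0.0345
grasp_force: 35.5
```

Run:
```python
from m import *
st=r.get_state();print(st["tool_pos"],st["ft_force"])
s=snap("scene","s3.png")
cv2.imwrite("pics/s3c.png",cv2.resize(s["frame"][60:260,130:370,::-1],None,fx=3,fy=3))
```

```text
[0.53337175 0.08098122 0.11664993] [-0.79099146  0.01737598  0.11643584]
```

View pics/s3c.png

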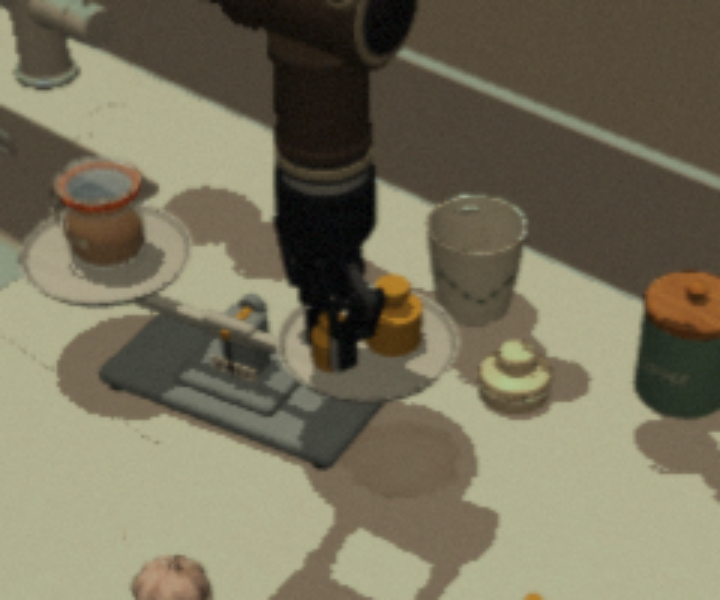

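The pan has sunk: the large weight is upright at (397,320) and the medium is held on the floor at (330,345). The beam is close to level. Release and back off.

Call:
send_rows --steps '[[[0, 0, 0], 0], [[0, 0, 0], 0], [[0, 0, 0], 0], [[0, 0, 0], 0], [[0, 0, 0], 0], [[0, 0, 0], 0], [[0, 0, 0], 0], [[0, 0, 0], 0], [[0, 0, 0], 0], [[0, 0, 0], 0], [[0, 0, 0], 0], [[0, 0, 0], 0]]' --fingers 52

```text
time_s: 16.23
tool_pos: [0.5335, 0.081, 0.1167]
eef_rot: [0.544, 3.094, 0.0]
ft_force: [0.3, 0.4, 0.1]
grip_width: 0.0521
grasp_force: 0.0
```

Call:
send_rows --steps '[[[0, 0, -5], 0], [[0, 0, -10], 0], [[0, 0, -20], 0], [[0, 0, -30], 0], [[0, 0, -30], 0], [[0, 0, -20], 0], [[0, 0, 0], 0], [[0, 0, 0], 0], [[0, 0, 0], 0], [[0, 0, 0], 0], [[0, 0, 0], 0], [[0, 0, 0], 0], [[0, 0, 0], 0], [[0, 0, 0], 0], [[0, 0, 0], 0], [[0, 0, 0], 0], [[0, 0, 0], 0], [[0, 0, 0], 0], [[0, 0, 0], 0], [[0, 0, 0], 0]]'

```text
time_s: 17.9
tool_pos: [0.5335, 0.081, 0.2317]
eef_rot: [0.544, 3.094, 0.0]
ft_force: [-0.3, 0.7, -0.1]
grip_width: 0.052
grasp_force: 0.0
```

Call:
send_rows --steps '[[[0, 0, 0], 0], [[0, 0, 0], 0], [[0, 0, 0], 0], [[0, 0, 0], 0], [[0, 0, 0], 0], [[0, 0, 0], 0], [[0, 0, 0], 0], [[0, 0, 0], 0], [[0, 0, 0], 0], [[0, 0, 0], 0], [[0, 0, 0], 0], [[0, 0, 0], 0]]'

```text
time_s: 18.9
tool_pos: [0.5335, 0.081, 0.2317]
eef_rot: [-0.544, -3.094, 0.0]
ft_force: [0.2, 0.2, 0.1]
grip_width: 0.0522
grasp_force: 0.0
```

Run:
```python
from m import *
s=snap("scene","s4.png");w=snap("wrist","w5.png")
a=cv2.resize(s["frame"][110:210,130:300,::-1],(680,400));b=cv2.resize(w["frame"][0:280,100:560,::-1],None,fx=.7,fy=.7)
c=np.zeros((600,680,3),np.uint8);c[:400]=a;c[400:596,:b.shape[1]]=b
cv2.imwrite("pics/f.png",c);print(r.get_state()["tool_pos"])
```

```text
[0.5335246 0.0809657 0.2317026]
```

View pics/f.png

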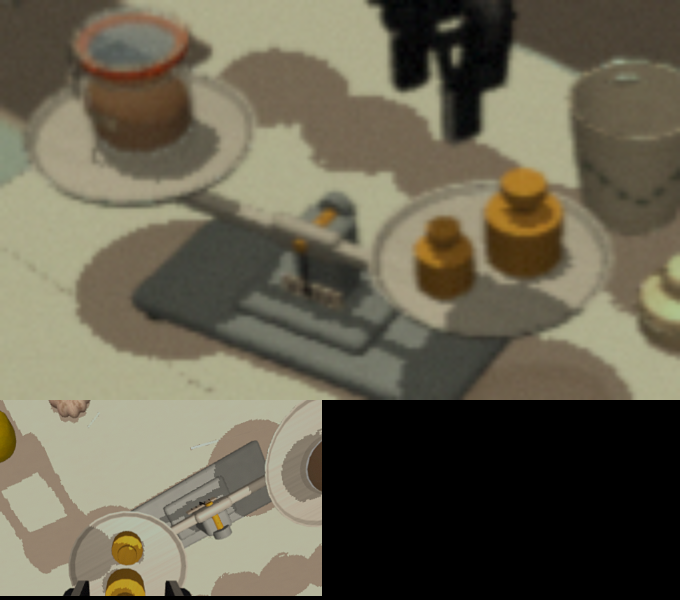

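Both weights stand upright in the pan, medium at (445,258) and large at (523,222). The pan centre dropped 4.8 px; 16 mm should give about 5.4 px, so the beam is level.

```bash
python3 -c "
from station import r
print(r.finish_job())"
```

```text
the job is handed in; nothing more can be done
None
```

I handed the job in at about 19 s: both the 200 g and 100 g weights stand upright in the pan and the beam looks level in the last picture, but no verdict came back.

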